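Tap the squeeze-bottle caps shut, mild to hot

ROBOT

A 7-joint arm with a two-finger parallel gripper is mounted at the origin on the work surface. World frame = base frame: x ahead of the robot, y to its left, z up, the work surface at z = 0. Lengths are in m, angles in rad, forces in N, time in s.
With the tool pointing down it reaches from about 0.4 to 0.875 m from the base axis. Payload 19.3 kg.
Tool frame: the origin (TCP) lies midway between the tips of the shut fingers; the grasp point (between the pads) lies 19 mm behind it (bot.grip_point_offset is the distance from the TCP to the grasp point, in m); z points along the fingers, y is the direction in which the jaws open and shut (so a half turn about z gives the same grasp; the last joint's range is limited). The gripper opens to 85 mm and grips with 20 to 120 N. Pads are 22 mm wide; open, the fingers measure 114 mm over their backs; the gripper's body (76 mm by 85 mm) begins 54 mm behind the grasp point. The pads swing forward as they close: fully open they stand 13 mm farther back than shut.
Start: joints at [-1.173, 0.521, -0.036, 1.599, 0.021, 1.021, -0.113], TCP at [0.282, 0.558, 0.203] pointing down, gripper open.
Joint ranges: [-2.91, 2.91], [-0.3, 2.13], [-1.5, 1.42], [0.17, 2.43], [-1.26, 4.41], [0.16, 1.93], [-2.52, 2.52]. Speed limits (rad/s): [1.89, 1.89, 2.39, 2.39, 3.01, 3.01, 3.01].

INTERFACE

Orientations are given as [roll, pitch, yaw] about the fixed x, y, z axes, in that order (R = Rz(yaw) Ry(pitch) Rx(roll)).
In Python, from workcell import bot, viewer, workorder gives the robot as it stands.
- The arm moves only by the tool move_arm, never from a script. Its argument "plan" is a list of rows, each a list of 6 numbers: the shift along the tool's x, y, z scaled (see below), then the turn, a rotation vector about the tool's x, y, z scaled (see below). A call has 1 to 5 rows; each row shifts and turns the commanded pose from where the row before left it, along the tool's axes as they then stand; what a row does not reach is not made up. The controller multiplies each number of a shift by 0.025 m and each number of a turn by pi rad. A row lasts 1/10 s, in which the tool goes at most 50 mm and 8.59 degrees, less where a joint would pass 70% of its speed; a pose out of reach is approached as far as the arm can. A call with a number of a shift or a turn outside -1 to 1 is refused whole. A call with a gripper value outside its range is refused whole. "claw" is the closure, from -1 (fully open) to 1 (shut), so that 0 is half open, set as the call begins (left out, the last holds). The fingers move at their own pace and stop on an object; "force" is the grip in N (left out, the last holds). Time passes only in rows, so rows that do not move let the fingers close. It gives the time, the measured TCP pose, the force and the opening at its end, in the units of the state.
- bot.observe(): the state, without advancing time (a new reading comes with each control period).
- viewer.grab_frame(name): name is "side" or "top" or "wrist"; returns the picture (480x640x3 uint8, red, green, blue); there is no depth.
- viewer.camera_info(name): a dict with "K" (3x3 intrinsics, pixels), "R" (3x3) and "t" (3): a world point X has camera coordinates R X + t. Camera axes: x right, y down, z forward; pixel columns grow to the right and rows downward; lengths in m; the calibration is good to about 2 mm. A picture is of the moment at which its call begins: read the wrist's pose just before it. camera_info takes no time and is no camera call; for the wrist camera it gives the pose at the moment of the call.
- workorder.job_done(): hands the job in, once; it reports no verdict.
The state is a dict: "clock": time; "qpos": joint angles; "qd": joint speeds; "joint_efforts": joint torques, N m; "position": TCP position; "tool_rot": TCP orientation; "force": force on the tool from outside, world axes, zero at the start; "moment": the same for the moment, N m; "grip_width": finger opening in m.
Only numpy, scipy, OpenCV 4.12 (cv2) and the standard library are available. Lean on these libraries where they do the work, as an engineer would, in place of code of your own. Each camera call takes 0.05 s, during which the arm holds its last target.

TASK

Close the sauce bottles for the night, mildest first so that no chilli gets onto the others: tap the raised cap of the syrup bottle fully home, then the yellow mustard bottle's, then the plain chilli bottle's, each with a light push straight down. Leave the bottles standing upright where they are, without lifting them, disturb nothing else, and do not touch the chilli bottle in the white card sleeve: it is still in use and stays open.

Things in the scene. Friction and masses are not known exactly. Their poses are not given: they have to be found in the camera images.
- syrup: Syrup squeeze bottle: white straight cylinder, 68 mm diameter, white cap, blank paper label with orange edges round the middle. Loose, upright, about 0.25 to 0.65 kg. Origin: centre of its underside, z up. Its push-pull cap is on its axis; the flat cap top is 188 mm above the underside when pulled fully up and 176 mm when fully home.
- syrup_cap_top (a point): Centre of the flat round top (34 mm diameter) of the syrup bottle's push-pull cap; it moves down with the cap. An open cap shows a band of white neck below it, up to 12 mm high.
- syrup_cap (a joint): Slide of the syrup bottle's cap along the bottle's axis, m: 0 = pulled fully up (open), 0.012 = pushed fully home (shut). Starts between 0 and 0.003. It has no spring: it moves under a push of about 3 to 4 N, stays where it is left, and stops hard at 0.012.
- mustard: Mustard squeeze bottle: all yellow, 64 mm diameter, yellow cap. Loose, upright, about 0.25 to 0.65 kg. Origin: centre of its underside, z up. Its push-pull cap is on its axis; the flat cap top is 170 mm above the underside when pulled fully up and 158 mm when fully home.
- mustard_cap_top (a point): Centre of the flat round top (34 mm diameter) of the mustard bottle's push-pull cap; it moves down with the cap. An open cap shows a band of white neck below it, up to 12 mm high.
- mustard_cap (a joint): Slide of the mustard bottle's cap along the bottle's axis, m: 0 = pulled fully up (open), 0.012 = pushed fully home (shut). Starts between 0 and 0.003. It has no spring: it moves under a push of about 3 to 4 N, stays where it is left, and stops hard at 0.012.
- chilli: Plain chilli-sauce bottle: red, 70 mm diameter, tapering towards the top, green cap, no sleeve. Loose, upright, about 0.25 to 0.65 kg. Origin: centre of its underside, z up. Its push-pull cap is on its axis; the flat cap top is 203 mm above the underside when pulled fully up and 191 mm when fully home.
- chilli_cap_top (a point): Centre of the flat round top (34 mm diameter) of the chilli bottle's push-pull cap; it moves down with the cap. An open cap shows a band of white neck below it, up to 12 mm high.
- chilli_cap (a joint): Slide of the chilli bottle's cap along the bottle's axis, m: 0 = pulled fully up (open), 0.012 = pushed fully home (shut). Starts between 0 and 0.003. It has no spring: it moves under a push of about 3 to 4 N, stays where it is left, and stops hard at 0.012.
- sleeved: Sleeved chilli-sauce bottle: red with a green cap, like the plain one, but wearing a white card sleeve (80 mm diameter, 25 to 95 mm up, with a thin red stripe). Still in use. Loose, upright, about 0.25 to 0.65 kg. Origin: centre of its underside, z up. Its push-pull cap is on its axis; the flat cap top is 203 mm above the underside when pulled fully up and 191 mm when fully home.
- sleeved_cap_top (a point): Centre of the flat round top (34 mm diameter) of the sleeved bottle's push-pull cap; it moves down with the cap. An open cap shows a band of white neck below it, up to 12 mm high.
- sleeved_cap (a joint): Slide of the sleeved bottle's cap along the bottle's axis, m: 0 = pulled fully up (open), 0.012 = pushed fully home (shut). Starts between 0 and 0.003. It has no spring: it moves under a push of about 3 to 4 N, stays where it is left, and stops hard at 0.012.
- gel: Bystander: white hand-gel pump bottle with a red and a blue band, 76 mm diameter, 189 mm tall, loose; its spout reaches 48 mm from its axis. Origin: centre of its underside. (The fixed equipment on the counter's edges, up to 210 mm high, keeps at least 0.1 m clear of every bottle to be tapped.)
- shaker: Bystander: steel salt shaker, 44 mm diameter, 85 mm tall, loose. Origin: centre of its underside.
- stickers: Bystander: pale blue roll of stickers lying flat, 90 mm diameter, 38 mm hole, 30 mm high, loose. Origin: centre of its underside.
- cups: Bystander: nested stack of cardboard cups, mouths down, 76 mm diameter, 93 mm tall, loose. Origin: centre of its underside.

How it is judged:
On the way, in this order (a step that is already met when the one before it is completed fails the run):
1. the syrup cap is pushed home (value of joint syrup_cap above 0.0095 m), for 0.1 s.
2. the mustard cap is pushed home (value of joint mustard_cap above 0.0095 m), for 0.1 s.
3. the chilli cap is pushed home (value of joint chilli_cap above 0.0095 m), for 0.1 s.
At the end, for the whole second after the job is handed in: The syrup, mustard and plain chilli caps are home (joint above 0.0095 of 0.012 m), the sleeved bottle's cap is still up (below 0.006), and all four bottles stand still, upright within 0.08 rad and within 25 mm of where they stood (value of joint each of syrup_cap, mustard_cap, chilli_cap above 0.0095 m and value of joint sleeved_cap below 0.006 m and angle between each of syrup, mustard, chilli, sleeved's own z axis and vertical below 0.08 rad and distance of each of syrup, mustard, chilli, sleeved from where it was at the start of the episode below 0.025 m and linear speed of each of syrup, mustard, chilli, sleeved below 0.02 m/s); the robot touches nothing.
It fails at once if a cap was pushed down before the one due ahead of it was shut ((value of joint syrup_cap below 0.0095 m and value of joint any of mustard_cap, chilli_cap above 0.006 m) or (value of joint mustard_cap below 0.0095 m and value of joint chilli_cap above 0.006 m)).
It fails at once if the sleeved bottle was touched or its cap pushed down (value of joint sleeved_cap above 0.006 m or (contact force between sleeved and the fingers above 1 N or contact force between sleeved and the arm above 1 N)).
It fails at once if a bottle was pressed harder than 30 N (contact force between any of syrup, mustard, chilli and the fingers above 30 N or contact force between any of syrup, mustard, chilli and the arm above 30 N).
It fails at once if a bottle was lifted (8 mm), tipped (15 degrees) or shoved (25 mm) (height (world z) of any of syrup, mustard, chilli, sleeved above 0.008 m or (angle between any of syrup, mustard, chilli, sleeved's own z axis and vertical above 0.26 rad or distance of any of syrup, mustard, chilli, sleeved from where it was at the start of the episode above 0.025 m)).
It fails at once if a bystander was shoved, lifted or knocked over (20 mm, 15 degrees) (distance of any of gel, shaker, stickers, cups from where it was at the start of the episode above 0.02 m or angle between any of gel, shaker, stickers, cups's own z axis and vertical above 0.26 rad).
It also fails if it takes over 67 s, if anything falls off the work surface, if the arm or the gripper's body presses on something with over 40 N, if the wrist force passes 120 N, or if a joint passes its speed limit or range.

## Working session

There is one attempt and no reset: what is moved stays moved. The work goes in short steps, Python scripts to look and compute and a tool call to move; the robot and the scene stay as the last step left them, time stands still between calls to the robot, and variables do not carry over. Pictures are saved under pics/ and viewed, and the job is handed in when it is done.

Besides the shell and the picture viewer there is one more tool, called after "Emit:" as a command line: name --pt "numbers of a row" for each row, then --argument value for the rest. move_arm: Moves the arm, as the interface text tells. Shifts and turns lie within -1 to 1; 1 stands for 0.025 m of shift or pi rad of turn. Its arguments: {"type":"object","properties":{"plan":{"type":"array","items":{"type":"array","items":{"type":"number"}}},"claw":{"type":"number"},"force":{"type":"number"}},"required":["plan"]}

```bash
mkdir -p pics; ls
python3 - <<'E'
from workcell import bot, viewer, workorder
import cv2,numpy as np
print(bot.observe())
for n in ["side","top","wrist"]:
    print(n,viewer.camera_info(n))
    f=viewer.grab_frame(n); cv2.imwrite(f"pics/{n}0.png",f[:,:,::-1])
E
```

```text
pics
{'clock': 0.0, 'qpos': array([-1.17319751,  0.52201397, -0.03634218,  1.60000705,  0.02119181,
        1.02111554, -0.11283685]), 'qd': array([ 1.68254642e-03, -7.56654064e-04, -3.72514867e-04, -2.08877657e-04,
       -8.02075034e-05,  1.59152362e-03,  1.14668966e-03]), 'joint_efforts': array([ 2.26855380e-03, -9.27085018e+01,  1.98042266e+00, -3.69927835e+01,
        1.78191124e-02,  8.23766546e-03, -6.22811967e-05]), 'position': array([0.28168191, 0.55750118, 0.20272596]), 'tool_rot': array([-3.14043547e+00,  6.94190987e-05,  2.67375557e+00]), 'force': array([ 1.04145524,  0.15078735, -0.00472603]), 'moment': array([-0.03910231,  0.01650118, -0.00265958]), 'grip_width': 0.08577739483567794}
side {'K': array([[622.30813119,   0.        , 320.03441493],
       [  0.        , 622.30813119, 237.47038168],
       [  0.        ,   0.        ,   1.        ]]), 'R': array([[ 0.98799992, -0.15350965, -0.01705718],
       [-0.10507532, -0.58708346, -0.80267814],
       [ 0.11320485,  0.79483822, -0.59616848]]), 't': array([-0.56322727,  0.23725674,  1.25959929])}
top {'K': array([[505.26010011,   0.        , 323.07908115],
       [  0.        , 505.26010011, 242.68327148],
       [  0.        ,   0.        ,   1.        ]]), 'R': array([[-0.02399084, -0.99942294,  0.0240464 ],
       [-0.99510866,  0.02156779, -0.09640329],
       [ 0.09582903, -0.02624158, -0.99505185]]), 't': array([0.08211539, 0.5751355 , 1.24506059])}
wrist {'K': array([[336.57335448,   0.        , 316.79707236],
       [  0.        , 336.57335448, 237.31699408],
       [  0.        ,   0.        ,   1.        ]]), 'R': array([[ 4.50484632e-01,  8.92784182e-01,  4.21066900e-05],
       [ 8.44927065e-01, -4.26351929e-01,  3.22989608e-01],
       [ 2.88377966e-01, -1.45466278e-01, -9.46402510e-01]]), 't': array([-0.6248842 , -0.04271161,  0.38009937])}
```

View pics/side0.png

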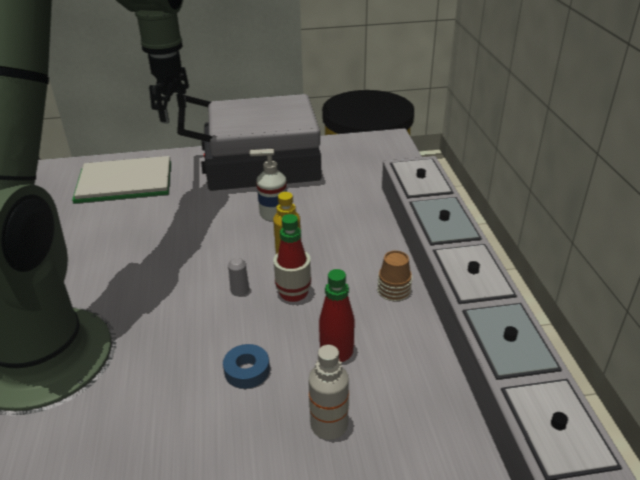

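View pics/top0.png

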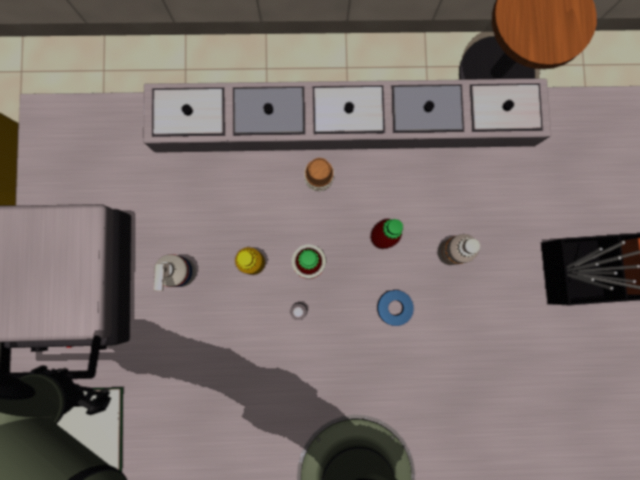

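View pics/wrist0.png

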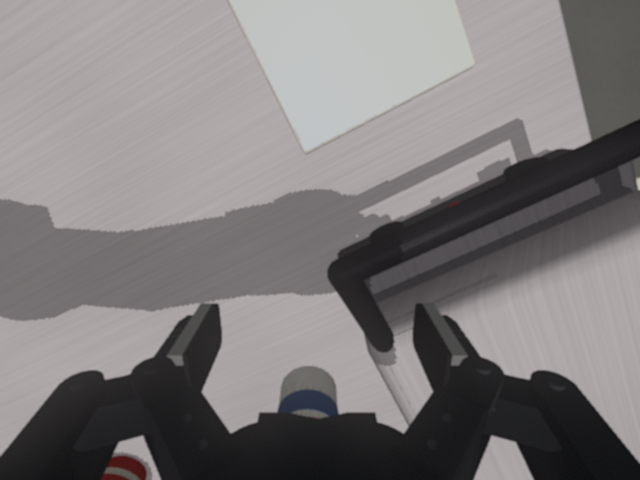

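The pictures show everything. In the top view the caps are at about: syrup (468,245), plain chilli (393,229), sleeved (310,258) and mustard (246,258), with gel at (172,270). In the side view: syrup (328,355), chilli (337,277), sleeved (290,222), mustard (285,200). I'll measure these more closely.

Run:
```python
import cv2,numpy as np
t=cv2.imread('pics/top0.png');s=cv2.imread('pics/side0.png')
a=cv2.resize(t[215:295,220:300],(400,400),interpolation=cv2.INTER_CUBIC)
b=cv2.resize(t[200,None] if 0 else t[205:285,360:440],(400,400),interpolation=cv2.INTER_CUBIC)
cc=cv2.resize(t[205:285,430:510],(400,400),interpolation=cv2.INTER_CUBIC)
cv2.imwrite('pics/z1.png',np.hstack([a,b])); 
d=cv2.resize(s[330:400,295:365],(400,400),interpolation=cv2.INTER_CUBIC)
cv2.imwrite('pics/z2.png',np.hstack([cc,d]))
d=cv2.resize(s[180:250,255:325],(400,400),interpolation=cv2.INTER_CUBIC)
e=cv2.resize(s[260:330,300:370],(400,400),interpolation=cv2.INTER_CUBIC)
cv2.imwrite('pics/z3.png',np.hstack([d,e]))
```

```text
(no output)
```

View pics/z1.png

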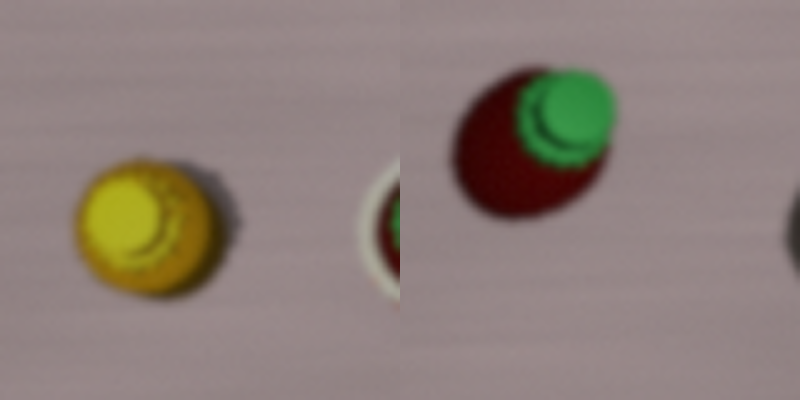

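View pics/z2.png

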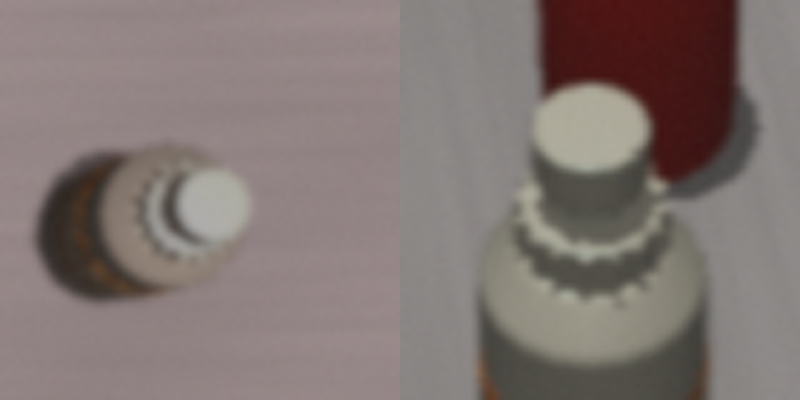

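View pics/z3.png

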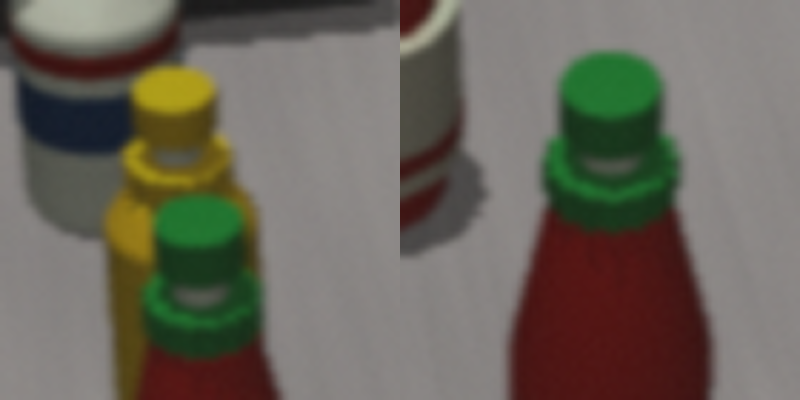

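Zooming in gives the flat tops to within about a pixel. Top view: mustard (244,258.6), chilli (395.6,227), syrup (472.4,246). Side view: syrup (328.6,352), mustard (285.5,196), sleeved (290,219), chilli (337,275). Next I'll triangulate them and cast rays onto the known-height planes.

```bash
cat > h.py <<'E'
import numpy as np,cv2
from workcell import bot,viewer
def ray(n,p,info=None):
    c=info or viewer.camera_info(n); R,t=c['R'],c['t']
    d=R.T@np.linalg.inv(c['K'])@np.array([p[0],p[1],1.]); return -R.T@t,d
def onz(n,p,z,info=None):
    o,d=ray(n,p,info); return o+d*(z-o[2])/d[2]
def tri(p1,p2,a='top',b='side'):
    o1,d1=ray(a,p1);o2,d2=ray(b,p2)
    s=np.linalg.lstsq(np.c_[d1,-d2],o2-o1,rcond=None)[0]
    A,B=o1+s[0]*d1,o2+s[1]*d2
    return (A+B)/2,np.linalg.norm(A-B)
E
python3 - <<'E'
from h import *
np.set_printoptions(precision=4,suppress=True)
t=cv2.imread('pics/top0.png');
P={'syrup':((472,245.6),(328.3,351.8),.1865),'mustard':((243.6,258.2),(285.1,195.4),.1685),'chilli':((395.2,226.6),(336.6,274.5),.2015),'sleeved':((310,258),(289.5,218.5),.2015)}
hsv=cv2.cvtColor(t,cv2.COLOR_BGR2HSV)
for k,(p,q,z) in P.items():
    x,y=int(round(p[0])),int(round(p[1]))
    v=hsv[:,:,2].astype(int); c=np.median(v[y-3:y+4,x-3:x+4])
    m=(abs(v-c)<18).astype(np.uint8)
    m[:,:max(0,x-14)]=0;m[:,x+15:]=0;m[:y-14]=0;m[y+15:]=0
    m=cv2.morphologyEx(m,cv2.MORPH_OPEN,np.ones((5,5),np.uint8))
    n,l,st,ce=cv2.connectedComponentsWithStats(m); i=l[y,x]
    print(k,'mask c',ce[i],st[i][:5],'top',onz('top',p,z)[:2],'side',onz('side',q,z)[:2],'tri',*tri(p,q))
print('gel',onz('top',(180,270),0.1),'base',onz('top',(172,270),.15), 'spout',onz('top',(160,277),.185))
print('toaster',onz('top',(132,210),.2),onz('top',(132,340),.2))
E
```

```text
syrup mask c [472.9583 245.1736] [467 239  13  13 144] top [ 0.5478 -0.2564] side [ 0.546  -0.2621] tri [ 0.5475 -0.2579  0.1819] 0.0015333214209651755
mustard mask c [243.9178 258.0822] [238 252  13  13 146] top [0.5324 0.25  ] side [0.5303 0.2413] tri [0.5319 0.2508 0.1624] 0.001819062512799243
chilli mask c [399.3067 223.7669] [381 213  29  29 489] top [ 0.5919 -0.0848] side [ 0.5898 -0.0918] tri [ 0.5917 -0.0856  0.1963] 0.0016441119479263721
sleeved mask c [307.6144 258.2026] [301 252  14  13 153] top [0.5274 0.1026] side [0.5257 0.101 ] tri [0.5267 0.1027 0.2003] 0.0016173951368681511
gel [0.5128 0.4077 0.1   ] base [0.5108 0.4128 0.15  ] spout [0.4945 0.4291 0.185 ]
toaster [0.6403 0.4858 0.2   ] [0.3623 0.4824 0.2   ]
```

Positions (x, y): syrup (0.547,−0.258), mustard (0.532,0.250), chilli (0.591,−0.087), sleeved (0.527,0.102). The two views agree to a few mm. First I'll shut the gripper and rise to a safe height.

Emit:
move_arm --pt "0 0 -1 0 0 0" --pt "0 0 -1 0 0 0" --pt "0 0 -1 0 0 0" --pt "0 0 -0.6 0 0 0" --pt "0 0 0 0 0 0" --claw 1

```text
clock: 0.65
position: [0.2822, 0.5585, 0.2952]
tool_rot: [3.139, -0.0, 2.674]
force: [0.1, 0.0, 0.1]
grip_width: 0.0118
```

Emit:
move_arm --pt "-0.89 -0.47 0 0 0 0" --pt "-0.89 -0.47 0 0 0 0" --pt "-0.89 -0.47 0 0 0 0" --pt "-0.89 -0.47 0 0 0 0" --pt "-0.89 -0.47 0 0 0 0"

```text
clock: 1.15
position: [0.3549, 0.454, 0.2923]
tool_rot: [-3.14, -0.0, 2.674]
force: [0.5, 0.4, 0.9]
grip_width: 0.0002
```

Emit:
move_arm --pt "-0.89 -0.47 0 0 0 0" --pt "-0.89 -0.47 0 0 0 0" --pt "-0.89 -0.47 0 0 0 0" --pt "-0.89 -0.47 0 0 0 0" --pt "-0.89 -0.47 0 0 0 0"

```text
clock: 1.65
position: [0.4277, 0.3515, 0.2924]
tool_rot: [-3.14, -0.0, 2.674]
force: [0.6, 0.2, 0.3]
grip_width: 0.0
```

Emit:
move_arm --pt "-0.76 -0.98 0 0 0 0" --pt "-0.76 -0.98 0 0 0 0" --pt "-0.76 -0.98 0 0 0 0" --pt "-0.76 -0.98 0 0 0 0" --pt "-0.76 -0.98 0 0 0 0"

```text
clock: 2.15
position: [0.4567, 0.199, 0.2925]
tool_rot: [-3.141, -0.001, 2.674]
force: [0.7, -0.1, 0.3]
grip_width: 0.0001
```

Emit:
move_arm --pt "-0.76 -0.98 0 0 0 0" --pt "-0.76 -0.98 0 0 0 0" --pt "-0.76 -0.98 0 0 0 0" --pt "-0.76 -0.98 0 0 0 0" --pt "-0.76 -0.98 0 0 0 0"

```text
clock: 2.65
position: [0.4863, 0.047, 0.2925]
tool_rot: [-3.141, -0.001, 2.674]
force: [0.1, 0.4, 0.4]
grip_width: -0.0
```

Emit:
move_arm --pt "-0.76 -0.98 0 0 0 0" --pt "-0.76 -0.98 0 0 0 0" --pt "-0.76 -0.98 0 0 0 0" --pt "-0.76 -0.98 0 0 0 0" --pt "-0.76 -0.98 0 0 0 0"

```text
clock: 3.15
position: [0.5158, -0.1051, 0.2925]
tool_rot: [-3.141, -0.001, 2.674]
force: [0.3, 0.6, 0.1]
grip_width: -0.0002
```

Emit:
move_arm --pt "-0.77 -0.98 0 0 0 0" --pt "-0.77 -0.98 0 0 0 0" --pt "-0.77 -0.98 0 0 0 0" --pt "-0.77 -0.98 0 0 0 0" --pt "-0.77 -0.98 0 0 0 0"

```text
clock: 3.65
position: [0.5466, -0.2578, 0.2923]
tool_rot: [-3.141, -0.001, 2.674]
force: [0.0, 0.3, 0.5]
grip_width: -0.0001
```

Emit:
move_arm --pt "0 0 0.6 0 0 0" --pt "0 0 0.6 0 0 0" --pt "0 0 0.6 0 0 0" --pt "0 0 0.6 0 0 0" --pt "0 0 0 0 0 0"

```text
clock: 4.15
position: [0.5455, -0.2561, 0.2308]
tool_rot: [-3.141, -0.004, 2.674]
force: [1.2, 0.1, -0.4]
grip_width: -0.0001
```

Run:
```python
from h import *
o=bot.observe(); print(o['position'],o['force'],o['qpos'])
out=[]
for n in ["side","top"]:
    f=viewer.grab_frame(n)[:,:,::-1]; cv2.imwrite(f"pics/{n}1.png",f); 
    x,y=(330,340) if n=='side' else (472,246)
    out.append(cv2.resize(f[y-50:y+50,x-50:x+50],(400,400),interpolation=cv2.INTER_CUBIC))
cv2.imwrite('pics/z4.png',np.hstack(out))
```

```text
[ 0.54554701 -0.25606773  0.2307972 ] [ 1.19524215  0.12016317 -0.44015878] [ 0.11106635  0.48017124  0.33306989  1.64028238 -0.1739948   1.05453144
  1.59886289]
```

View pics/z4.png

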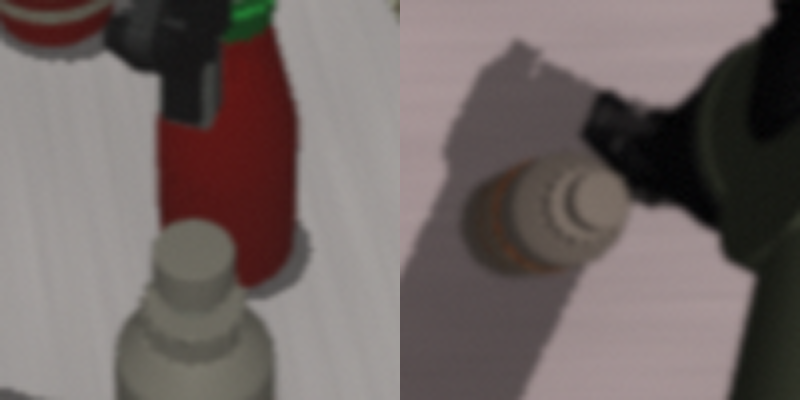

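View pics/side1.png

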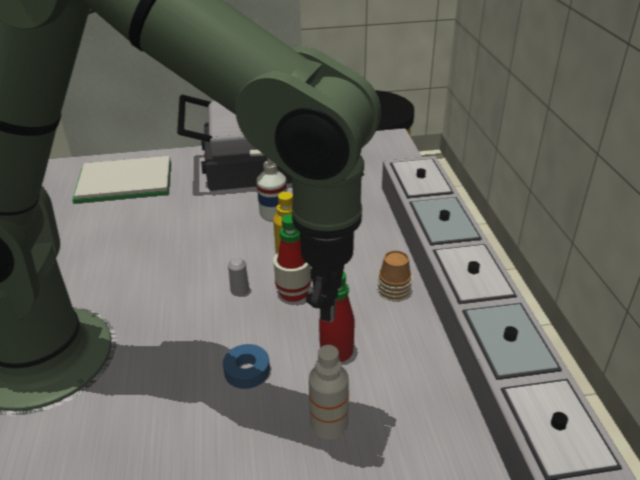

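Run:
```python
from h import *
for n in ['side','top']:
    c=viewer.camera_info(n)
    for X in [(.5455,-.256,.2308),(.547,-.258,.188),(.547,-.258,.176)]:
        p=c['K']@(c['R']@np.array(X)+c['t']); print(n,X,p[:2]/p[2])
```

```text
side (0.5455, -0.256, 0.2308) [327.07361727 329.50356429]
side (0.547, -0.258, 0.188) [328.46554636 349.21148112]
side (0.547, -0.258, 0.176) [328.53184342 354.34703559]
top (0.5455, -0.256, 0.2308) [478.47197509 244.81478807]
top (0.547, -0.258, 0.188) [472.94318581 245.90463993]
top (0.547, -0.258, 0.176) [471.22922587 246.38823737]
```

Emit:
move_arm --pt "-0.09 -0.04 0.4 0 0 0" --pt "0 0 0.4 0 0 0" --pt "0 0 0 0 0 0" --pt "0 0 0 0 0 0"

```text
clock: 4.65
position: [0.5482, -0.2586, 0.2131]
tool_rot: [-3.141, -0.0, 2.674]
force: [0.3, 0.9, 0.7]
grip_width: 0.0
```

Run:
```python
from h import *
o=bot.observe(); print(o['position'],o['force'],o['clock'])
out=[]
for n in ["side","top"]:
    f=viewer.grab_frame(n)[:,:,::-1]; cv2.imwrite(f"pics/{n}2.png",f); 
    x,y=(330,335) if n=='side' else (472,246)
    out.append(cv2.convertScaleAbs(cv2.resize(f[y-30:y+30,x-30:x+30],(400,400),interpolation=cv2.INTER_CUBIC),alpha=1.8,beta=20))
cv2.imwrite('pics/z5.png',np.hstack(out))
f=viewer.grab_frame('wrist')[:,:,::-1]; cv2.imwrite("pics/wrist2.png",f)
c=viewer.camera_info('side'); p=c['K']@(c['R']@o['position']+c['t']); print(p[:2]/p[2])
```

```text
[ 0.54819831 -0.25856057  0.21309018] [0.2692326  0.94341713 0.71455188] 4.65
[329.12545238 338.39325399]
```

View pics/z5.png

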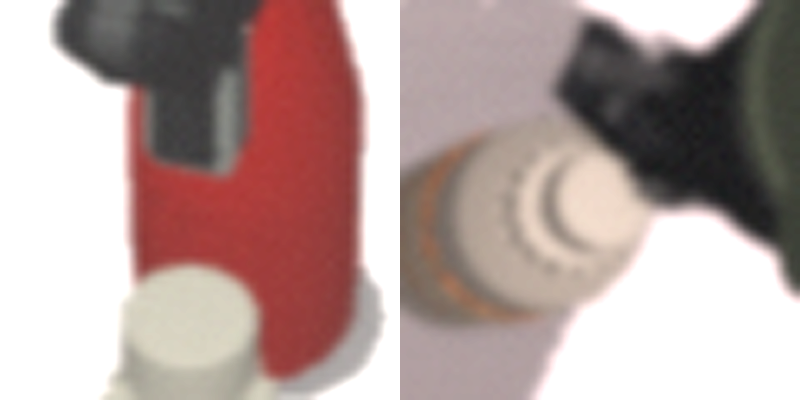

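View pics/wrist2.png

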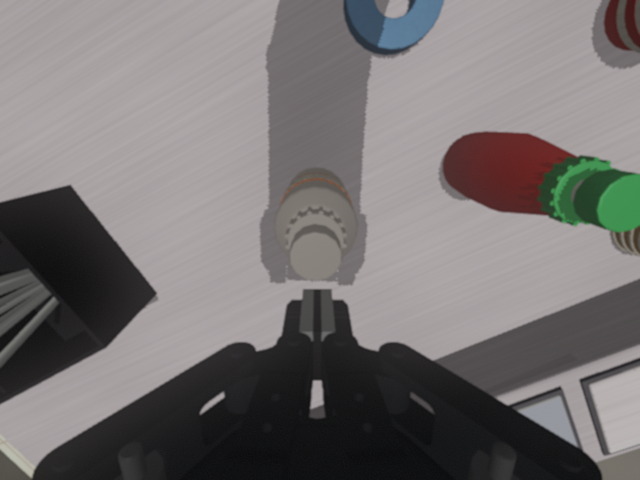

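Run:
```python
from h import *
o=bot.observe(); c=viewer.camera_info('wrist')
def pr(X): p=c['K']@(c['R']@X+c['t']); return p[:2]/p[2]
print('tcp',pr(o['position']))
for dz in (.01,.02): print('tcp+',dz,pr(o['position']+[0,0,dz]))
for z in (.188,.185): print(onz('wrist',(315.5,254.5),z)[:2])
print('chilli',onz('wrist',(614,201),.2015)[:2])
s=viewer.camera_info('side');print('camside',-s['R'].T@s['t'], 'wristcam',-c['R'].T@c['t'])
print('side tip onto z', [onz('side',(329.2,329.7),z) for z in (.213,.223,.233)])
```

```text
tcp [316.42603595 278.67363294]
tcp+ 0.01 [316.42684215 286.94779511]
tcp+ 0.02 [316.42773844 296.14644648]
[ 0.54439132 -0.2572437 ]
[ 0.54545791 -0.25779222]
chilli [ 0.58573761 -0.0926991 ]
camside [ 0.43880557 -0.94834898  0.93176712] wristcam [ 0.47458084 -0.22134202  0.38435581]
side tip onto z [array([ 0.55152026, -0.23944133,  0.213     ]), array([ 0.54995209, -0.24930416,  0.223     ]), array([ 0.54838393, -0.25916699,  0.233     ])]
```

The wrist view puts the syrup cap at (0.545,−0.257), matching the earlier fix. The visible fingertips, at wrist pixel (317,292), sit about 15–18 mm above the nominal TCP. So I'll descend in guarded steps and use the force reading to find contact.

Emit:
move_arm --pt "0.05 0.04 0.2 0 0 0" --pt "0 0 0.2 0 0 0" --pt "0 0 0.2 0 0 0" --pt "0 0 0 0 0 0"

```text
clock: 5.2
position: [0.5473, -0.2569, 0.1974]
tool_rot: [-3.141, -0.001, 2.674]
force: [-0.3, 0.3, 0.4]
grip_width: -0.0
```

Emit:
move_arm --pt "0 0 0.1 0 0 0" --pt "0 0 0.1 0 0 0" --pt "0 0 0 0 0 0"

```text
clock: 5.5
position: [0.5476, -0.2571, 0.193]
tool_rot: [-3.142, -0.0, 2.674]
force: [-0.4, 0.1, -0.5]
grip_width: 0.0002
```

Emit:
move_arm --pt "0 0 0.1 0 0 0" --pt "0 0 0.1 0 0 0" --pt "0 0 0 0 0 0"

```text
clock: 5.8
position: [0.5475, -0.257, 0.1879]
tool_rot: [-3.141, -0.0, 2.674]
force: [-0.2, -0.6, -0.2]
grip_width: -0.0
```

Run:
```python
from h import *
o=bot.observe(); print(o['position'],o['force'],o['clock'])
out=[]
f=viewer.grab_frame('side')[:,:,::-1]; x,y=330,335
out.append(cv2.convertScaleAbs(cv2.resize(f[y-30:y+30,x-30:x+30],(400,400),interpolation=cv2.INTER_CUBIC),alpha=1.8,beta=20))
f=viewer.grab_frame('wrist')[:,:,::-1]; x,y=317,275
out.append(cv2.convertScaleAbs(cv2.resize(f[y-50:y+50,x-50:x+50],(400,400),interpolation=cv2.INTER_CUBIC),alpha=1.5,beta=10))
cv2.imwrite('pics/z6.png',np.hstack(out))
```

```text
[ 0.54749603 -0.25703102  0.18793078] [-0.18478125 -0.5651991  -0.15811164] 5.8
```

View pics/z6.png

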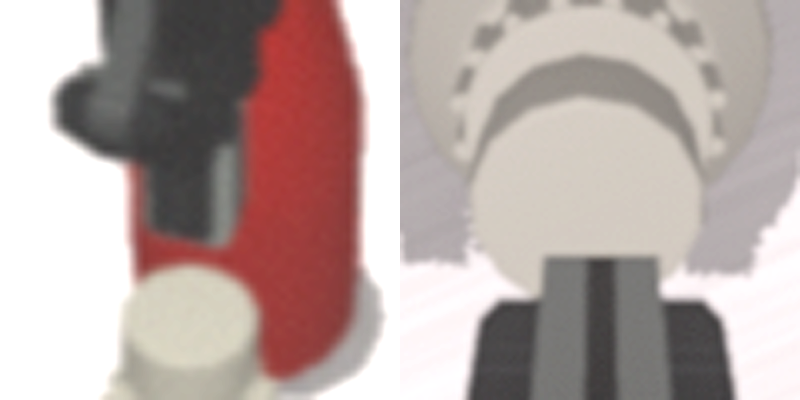

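Still about 20 mm of free air below the tips: the side view has the tip at row 341 and the cap at row 352.7. I'll carry on down in guarded steps.

Emit:
move_arm --pt "0 0 0.1 0 0 0" --pt "0 0 0.1 0 0 0" --pt "0 0 0 0 0 0"

```text
clock: 6.2
position: [0.5475, -0.257, 0.1829]
tool_rot: [-3.141, -0.001, 2.674]
force: [0.0, -0.2, -0.4]
grip_width: -0.0
```

Emit:
move_arm --pt "0 0 0.1 0 0 0" --pt "0 0 0.1 0 0 0" --pt "0 0 0 0 0 0"

```text
clock: 6.5
position: [0.5475, -0.257, 0.1779]
tool_rot: [-3.142, -0.001, 2.674]
force: [0.0, -0.3, 0.3]
grip_width: -0.0002
```

Emit:
move_arm --pt "0 0 0.08 0 0 0" --pt "0 0 0 0 0 0"

```text
clock: 6.7
position: [0.5476, -0.257, 0.1761]
tool_rot: [-3.142, -0.0, 2.674]
force: [-0.4, 0.1, 0.8]
grip_width: -0.0001
```

Emit:
move_arm --pt "0 0 0.08 0 0 0" --pt "0 0 0 0 0 0"

```text
clock: 6.9
position: [0.5476, -0.2571, 0.1741]
tool_rot: [-3.142, -0.0, 2.674]
force: [0.4, 0.5, 0.6]
grip_width: -0.0002
```

```bash
cat > look.py <<'E'
from h import *
import sys
sx,sy,name=int(sys.argv[1]),int(sys.argv[2]),sys.argv[3]
o=bot.observe(); print(o['position'],o['force'],o['clock'])
out=[]
f=viewer.grab_frame('side')[:,:,::-1]; x,y=sx,sy
cv2.imwrite('pics/full_'+name,f)
out.append(cv2.convertScaleAbs(cv2.resize(f[y-30:y+30,x-30:x+30],(400,400),interpolation=cv2.INTER_CUBIC),alpha=1.8,beta=20))
f=viewer.grab_frame('wrist')[:,:,::-1]; x,y=317,275
cv2.imwrite('pics/fullw_'+name,f)
out.append(cv2.convertScaleAbs(cv2.resize(f[y-50:y+50,x-50:x+50],(400,400),interpolation=cv2.INTER_CUBIC),alpha=1.5,beta=10))
cv2.imwrite('pics/'+name,np.hstack(out))
E
python3 look.py 330 335 z7.png
```

```text
[ 0.54757351 -0.25705323  0.1740962 ] [0.38351562 0.47623948 0.55018572] 6.9
```

View pics/z7.png

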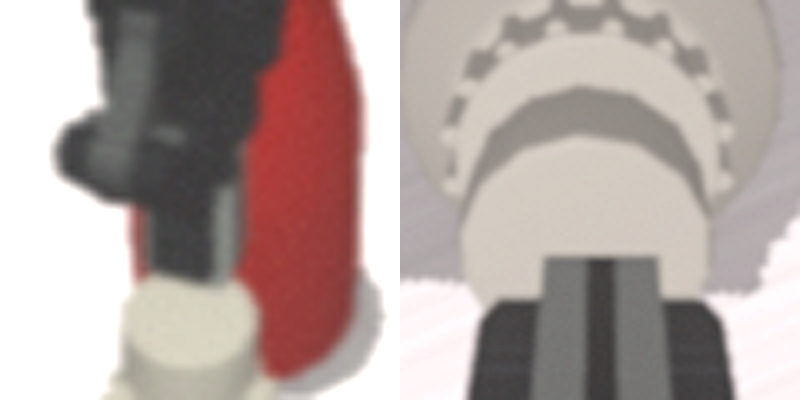

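No contact yet, about 5–13 mm to go. The tip lines up with the cap in both views.

Emit:
move_arm --pt "0 0 0.08 0 0 0" --pt "0 0 0.08 0 0 0" --pt "0 0 0 0 0 0"

```text
clock: 7.3
position: [0.5475, -0.257, 0.17]
tool_rot: [-3.142, -0.001, 2.674]
force: [-0.8, 0.5, 0.9]
grip_width: -0.0003
```

Emit:
move_arm --pt "0 0 0.08 0 0 0" --pt "0 0 0 0 0 0"

```text
clock: 7.5
position: [0.5476, -0.257, 0.1681]
tool_rot: [-3.142, -0.0, 2.674]
force: [0.2, -0.2, 0.1]
grip_width: 0.0001
```

Emit:
move_arm --pt "0 0 0.08 0 0 0" --pt "0 0 0 0 0 0"

```text
clock: 7.7
position: [0.5475, -0.2571, 0.166]
tool_rot: [-3.142, -0.0, 2.674]
force: [0.2, 1.1, 0.2]
grip_width: -0.0002
```

```bash
python3 look.py 330 335 z8.png
```

```text
[ 0.54752879 -0.25705702  0.16604185] [0.20818425 1.07508158 0.20809461] 7.7
```

View pics/z8.png

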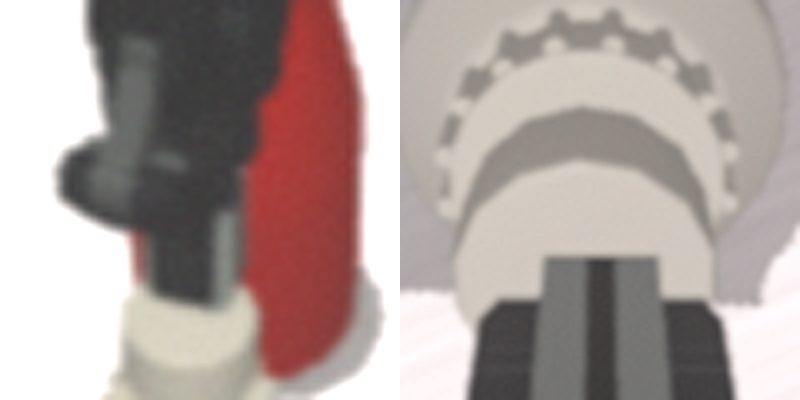

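Emit:
move_arm --pt "0 0 0.06 0 0 0" --pt "0 0 0 0 0 0"

```text
clock: 8.0
position: [0.5476, -0.2571, 0.1647]
tool_rot: [-3.142, -0.0, 2.674]
force: [-0.4, -0.4, 0.7]
grip_width: 0.0003
```

The cap hasn't moved yet (same ellipse at crop row 318), and the tip is now at about crop row 303.

Emit:
move_arm --pt "0 0 0.08 0 0 0" --pt "0 0 0 0 0 0"

```text
clock: 8.2
position: [0.5476, -0.257, 0.1625]
tool_rot: [-3.142, -0.0, 2.674]
force: [0.6, 1.3, -0.1]
grip_width: -0.0
```

Emit:
move_arm --pt "0 0 0.08 0 0 0" --pt "0 0 0 0 0 0"

```text
clock: 8.4
position: [0.5476, -0.2571, 0.1606]
tool_rot: [-3.142, -0.0, 2.674]
force: [-0.3, 0.7, 0.4]
grip_width: -0.0002
```

Emit:
move_arm --pt "0 0 0.06 0 0 0" --pt "0 0 0 0 0 0"

```text
clock: 8.6
position: [0.5476, -0.2571, 0.1591]
tool_rot: [-3.142, -0.0, 2.674]
force: [-0.7, -0.5, -0.1]
grip_width: -0.0
```

```bash
python3 look.py 330 335 z9.png
python3 - <<'E'
from h import *
c=viewer.camera_info('wrist');print(-c['R'].T@c['t'])
E
```

```text
[ 0.5475899  -0.25706778  0.15911601] [-0.66347756 -0.47581582 -0.09296156] 8.6
[ 0.47384857 -0.21984304  0.33004792]
```

View pics/z9.png

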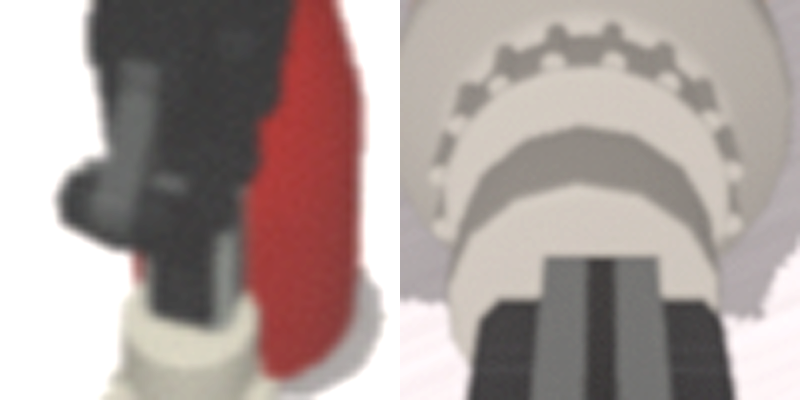

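View pics/fullw_z9.png

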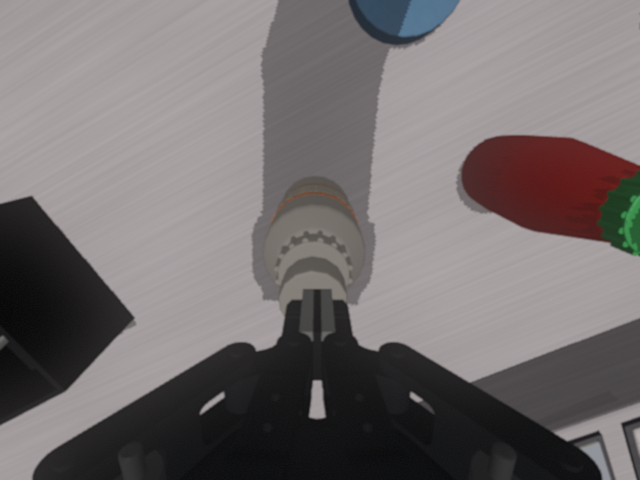

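The tip's near edge has reached the cap centre row in the side view (crop row 322 against 318), so contact should come within about 5 mm. The nominal TCP is about 27 mm below the true tips.

Emit:
move_arm --pt "0 0 0.06 0 0 0" --pt "0 0 0 0 0 0"

```text
clock: 8.9
position: [0.5477, -0.2572, 0.1578]
tool_rot: [-3.142, 0.0, 2.674]
force: [0.6, -0.2, 0.4]
grip_width: -0.0002
```

Emit:
move_arm --pt "0 0 0.06 0 0 0" --pt "0 0 0 0 0 0"

```text
clock: 9.1
position: [0.5477, -0.2571, 0.1562]
tool_rot: [3.142, -0.0, 2.674]
force: [0.5, -0.6, 0.3]
grip_width: -0.0001
```

Emit:
move_arm --pt "0 0 0.06 0 0 0" --pt "0 0 0 0 0 0"

```text
clock: 9.3
position: [0.5476, -0.2571, 0.1546]
tool_rot: [-3.142, -0.0, 2.674]
force: [0.9, -0.2, -0.5]
grip_width: 0.0002
```

```bash
python3 look.py 330 335 z10.png
```

```text
[ 0.54759304 -0.25711205  0.15462172] [ 0.86384687 -0.20733498 -0.53284267] 9.3
```

View pics/z10.png

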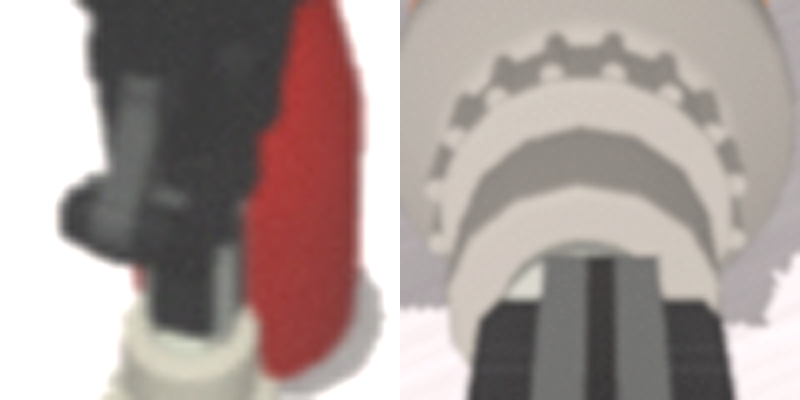

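View pics/full_z10.png

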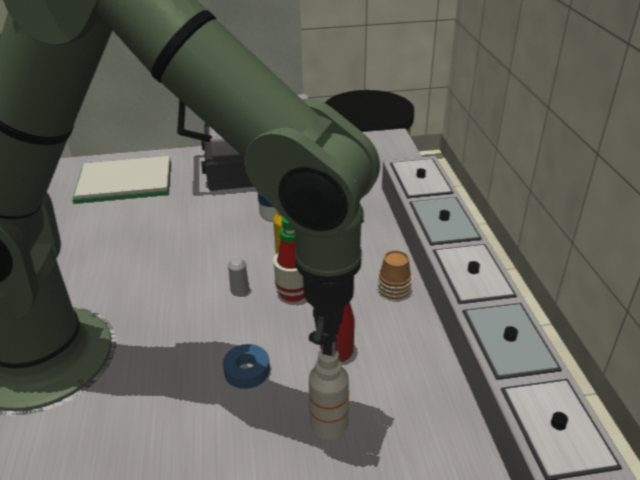

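The wrist view shows the cap now going down with the tool: its rim has stayed at crop row 185 while the tool dropped 4.5 mm, and in the side view its top has sunk. So pushing began near z≈0.159. The force settles to zero when the arm rests, so I'll read it during motion and use small steps.

Emit:
move_arm --pt "0 0 0.04 0 0 0" --pt "0 0 0.04 0 0 0"

```text
clock: 9.6
position: [0.5476, -0.2571, 0.1528]
tool_rot: [-3.142, 0.0, 2.674]
force: [-0.2, 0.9, 3.2]
grip_width: -0.0001
```

Emit:
move_arm --pt "0 0 0.04 0 0 0"

```text
clock: 9.7
position: [0.5476, -0.2571, 0.1518]
tool_rot: [-3.142, 0.0, 2.674]
force: [-0.4, 0.6, 2.4]
grip_width: -0.0001
```

Emit:
move_arm --pt "0 0 0.04 0 0 0"

```text
clock: 9.8
position: [0.5477, -0.2571, 0.1507]
tool_rot: [3.142, 0.0, 2.674]
force: [-1.4, 0.3, 3.4]
grip_width: -0.0001
```

```bash
python3 look.py 330 335 z11.png
```

```text
[ 0.54768244 -0.25706656  0.15073193] [-1.43764242  0.25761423  3.39039284] 9.8
```

View pics/z11.png

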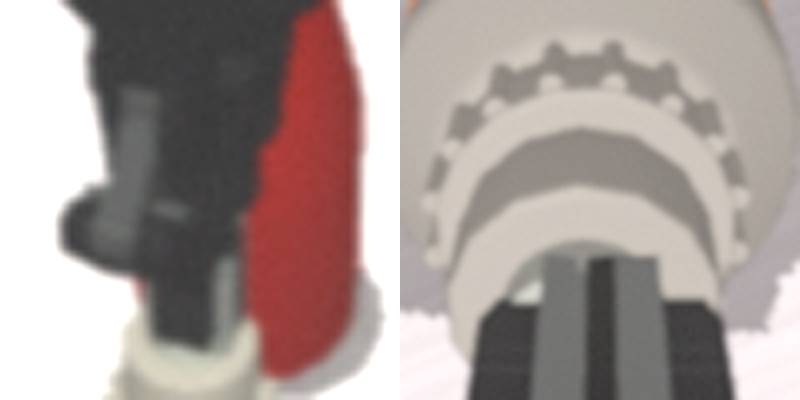

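The force reads about 3 N while moving, so the cap is sliding. I'll continue in 1 mm steps until the force jumps at the hard stop.

Emit:
move_arm --pt "0 0 0.04 0 0 0"

```text
clock: 10.0
position: [0.5477, -0.2571, 0.1498]
tool_rot: [-3.142, 0.0, 2.674]
force: [-0.8, 0.6, 3.1]
grip_width: 0.0001
```

Emit:
move_arm --pt "0 0 0.04 0 0 0"

```text
clock: 10.1
position: [0.5477, -0.2571, 0.1488]
tool_rot: [-3.142, 0.0, 2.674]
force: [-1.0, -0.1, 3.0]
grip_width: 0.0002
```

Emit:
move_arm --pt "0 0 0.03 0 0 0"

```text
clock: 10.2
position: [0.5477, -0.2571, 0.148]
tool_rot: [3.142, 0.0, 2.674]
force: [-1.2, 1.1, 12.0]
grip_width: -0.0
```

The force jumped to 12 N at z=0.148, which is the hard stop. I'll hold a row, then lift.

Emit:
move_arm --pt "0 0 0 0 0 0" --pt "0 0 -0.4 0 0 0" --pt "0 0 -1 0 0 0" --pt "0 0 -1 0 0 0" --pt "0 0 -1 0 0 0"

```text
clock: 10.7
position: [0.5475, -0.2572, 0.2346]
tool_rot: [-3.141, 0.0, 2.674]
force: [0.2, 0.0, 0.8]
grip_width: -0.0001
```

```bash
python3 look.py 330 345 z12.png
```

```text
[ 0.54751574 -0.25716342  0.23456549] [0.23605975 0.04277328 0.75399232] 10.7
```

View pics/z12.png

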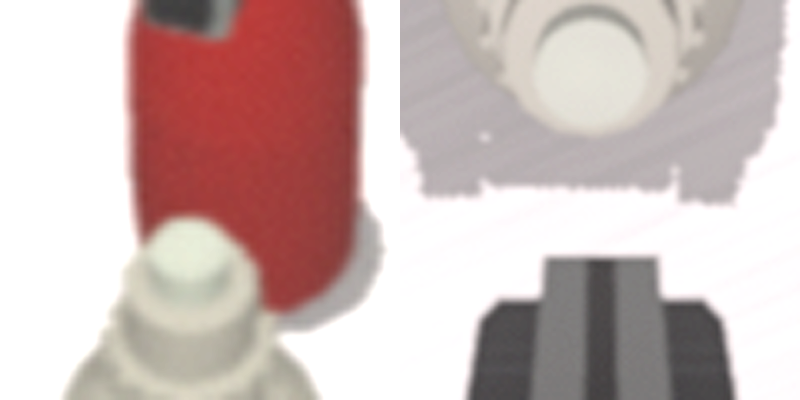

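The syrup cap is home: its ring top dropped about 5.7 px (≈12–13 mm) in the side view, and the inner neck now shows through. The bottle hasn't moved. Tips touch a surface at TCP z ≈ surface height − 0.028, so mustard home should be near TCP z=0.130. Going over to it high.

Emit:
move_arm --pt "0 0 -1 0 0 0" --pt "0 0 -1 0 0 0" --pt "0.48 0.89 0 0 0 0" --pt "0.48 0.89 0 0 0 0" --pt "0.48 0.89 0 0 0 0"

```text
clock: 11.3
position: [0.5454, -0.1804, 0.2831]
tool_rot: [3.142, -0.0, 2.673]
force: [0.4, 0.3, 0.8]
grip_width: 0.0
```

Emit:
move_arm --pt "0.48 0.89 0 0 0 0" --pt "0.48 0.89 0 0 0 0" --pt "0.48 0.89 0 0 0 0" --pt "0.48 0.89 0 0 0 0" --pt "0.48 0.89 0 0 0 0"

```text
clock: 11.8
position: [0.542, -0.054, 0.2831]
tool_rot: [-3.141, -0.0, 2.674]
force: [0.2, 0.1, -0.1]
grip_width: 0.0001
```

Emit:
move_arm --pt "0.48 0.89 0 0 0 0" --pt "0.48 0.89 0 0 0 0" --pt "0.48 0.89 0 0 0 0" --pt "0.48 0.89 0 0 0 0" --pt "0.48 0.89 0 0 0 0"

```text
clock: 12.3
position: [0.5386, 0.0724, 0.2831]
tool_rot: [-3.141, -0.0, 2.674]
force: [0.6, 0.2, 0.4]
grip_width: -0.0
```

Emit:
move_arm --pt "0.48 0.89 0 0 0 0" --pt "0.48 0.89 0 0 0 0" --pt "0.48 0.89 0 0 0 0" --pt "0.48 0.89 0 0 0 0" --pt "0.48 0.89 0 0 0 0"

```text
clock: 12.8
position: [0.5352, 0.1987, 0.2831]
tool_rot: [-3.141, 0.0, 2.674]
force: [0.5, -0.4, -0.0]
grip_width: -0.0002
```

Emit:
move_arm --pt "0.53 0.88 0 0 0 0" --pt "0.53 0.88 0 0 0 0" --pt "0 0 0.8 0 0 0" --pt "0 0 0.8 0 0 0" --pt "0 0 0 0 0 0"

```text
clock: 13.3
position: [0.5304, 0.2485, 0.2409]
tool_rot: [-3.138, -0.002, 2.674]
force: [-0.0, 0.3, -0.1]
grip_width: -0.0001
```

```bash
python3 look.py 285 190 z13.png
python3 - <<'E'
from h import *
f=cv2.imread('pics/fullw_z13.png'); hsv=cv2.cvtColor(f,cv2.COLOR_BGR2HSV)
m=cv2.inRange(hsv,(22,120,120),(35,255,255)); n,l,st,ce=cv2.connectedComponentsWithStats(m)
for i in range(1,n):
    if st[i][4]>60: print(st[i],ce[i],onz('wrist',ce[i],.1685))
E
```

```text
[0.53042923 0.24852902 0.24091934] [-0.0137406   0.2618672  -0.07550612] 13.3
[ 283  181   64   75 3158] [314.27105763 217.05256491] [0.5175829  0.25411911 0.1685    ]
```

View pics/z13.png

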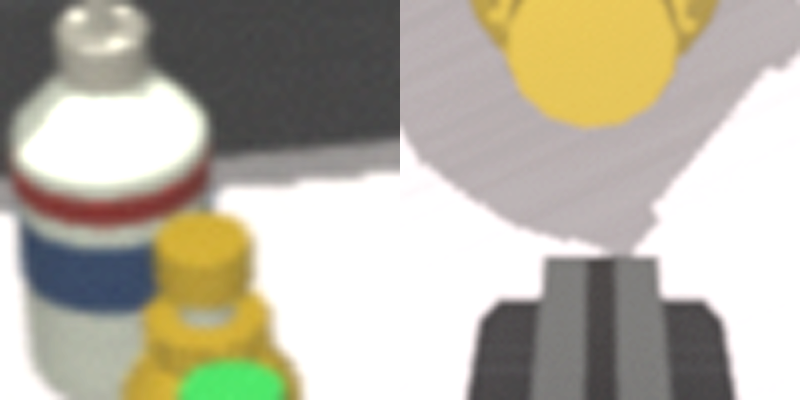

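View pics/fullw_z13.png

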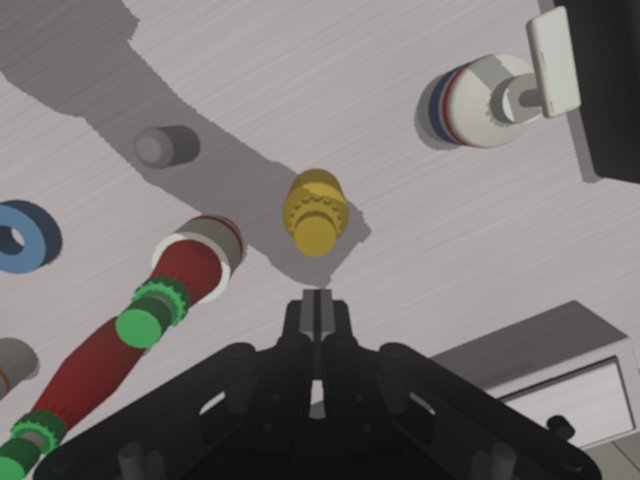

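Run:
```python
from h import *
print(onz('wrist',(314.7,236.5),.1685), bot.observe()['position'])
```

```text
[0.53157045 0.24738446 0.1685    ] [0.53170946 0.24884184 0.24348446]
```

The wrist fix for the mustard cap (pixel (314.7,236.5)) gives (0.5316,0.2474), within 2 mm of the tool, so I'll descend. The last few mm will be slow.

Emit:
move_arm --pt "0 0 0.6 0 0 0" --pt "0 0 0.6 0 0 0" --pt "0 0 0.6 0 0 0" --pt "0 0 0.6 0 0 0" --pt "0 0 0 0 0 0"

```text
clock: 13.9
position: [0.5314, 0.2487, 0.1827]
tool_rot: [-3.141, -0.001, 2.674]
force: [0.2, -0.2, 0.6]
grip_width: -0.0001
```

Emit:
move_arm --pt "0 0 0.3 0 0 0" --pt "0 0 0.3 0 0 0" --pt "0 0 0.2 0 0 0" --pt "0 0 0 0 0 0"

```text
clock: 14.3
position: [0.5314, 0.2489, 0.1626]
tool_rot: [-3.141, -0.0, 2.674]
force: [-0.1, -0.1, 0.0]
grip_width: -0.0001
```

```bash
python3 look.py 285 190 z14.png
```

```text
[0.53144382 0.24885668 0.16255267] [-0.14082514 -0.10329697  0.04772121] 14.3
```

View pics/z14.png

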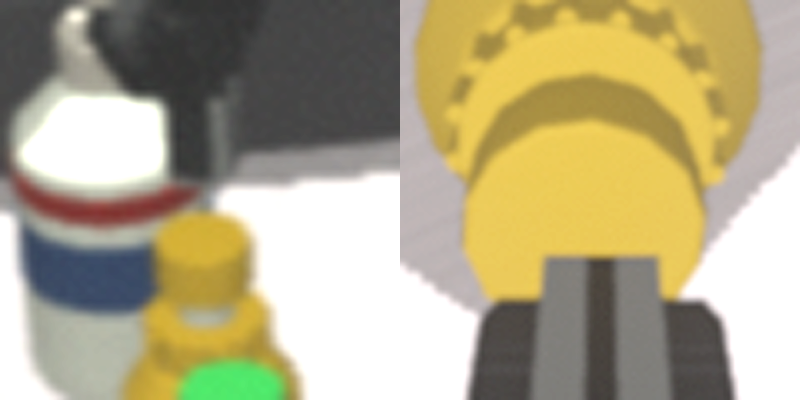

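The tip is centred over the cap to about 2 mm (cap crop column 587, tips 600). Continuing down to just above contact, then 1–1.5 mm steps.

Emit:
move_arm --pt "0 -0.04 0.25 0 0 0" --pt "0 -0.02 0.25 0 0 0" --pt "0 0 0.16 0 0 0" --pt "0 0 0 0 0 0"

```text
clock: 14.8
position: [0.5306, 0.2475, 0.1458]
tool_rot: [-3.141, -0.001, 2.674]
force: [-0.1, -0.6, -0.1]
grip_width: 0.0001
```

Emit:
move_arm --pt "0 0 0.06 0 0 0" --pt "0 0 0.06 0 0 0" --pt "0 0 0.06 0 0 0"

```text
clock: 15.1
position: [0.531, 0.2477, 0.142]
tool_rot: [3.141, 0.0, 2.674]
force: [0.2, 0.0, 0.3]
grip_width: -0.0004
```

Emit:
move_arm --pt "0 0 0.04 0 0 0" --pt "0 0 0.04 0 0 0"

```text
clock: 15.3
position: [0.5311, 0.2477, 0.1401]
tool_rot: [3.141, 0.0, 2.674]
force: [-1.0, -0.4, 3.3]
grip_width: -0.0004
```

Emit:
move_arm --pt "0 0 0.04 0 0 0" --pt "0 0 0.04 0 0 0"

```text
clock: 15.5
position: [0.531, 0.2477, 0.1381]
tool_rot: [3.141, 0.0, 2.674]
force: [-0.2, -1.0, 3.1]
grip_width: -0.0002
```

Contact at about 0.141 with a 3 N sliding force, as expected.

Emit:
move_arm --pt "0 0 0.04 0 0 0" --pt "0 0 0.04 0 0 0" --pt "0 0 0.04 0 0 0" --pt "0 0 0.04 0 0 0"

```text
clock: 15.9
position: [0.531, 0.2477, 0.134]
tool_rot: [-3.142, 0.0, 2.674]
force: [-0.7, 0.4, 1.5]
grip_width: 0.0003
```

Emit:
move_arm --pt "0 0 0.04 0 0 0" --pt "0 0 0.04 0 0 0"

```text
clock: 16.1
position: [0.531, 0.2477, 0.132]
tool_rot: [3.142, 0.0, 2.674]
force: [0.6, -0.1, 2.9]
grip_width: 0.0
```

Emit:
move_arm --pt "0 0 0.04 0 0 0"

```text
clock: 16.2
position: [0.531, 0.2477, 0.131]
tool_rot: [-3.142, 0.0, 2.674]
force: [0.6, 0.1, 2.7]
grip_width: 0.0
```

Emit:
move_arm --pt "0 0 0.03 0 0 0"

```text
clock: 16.3
position: [0.531, 0.2477, 0.1302]
tool_rot: [3.142, 0.0, 2.674]
force: [0.1, 0.4, 2.9]
grip_width: 0.0001
```

Emit:
move_arm --pt "0 0 0.03 0 0 0"

```text
clock: 16.4
position: [0.5313, 0.2478, 0.13]
tool_rot: [3.141, 0.0, 2.674]
force: [-2.7, -1.5, 18.7]
grip_width: 0.0002
```

Hard stop reached (18.7 N, z=0.130). Releasing and lifting.

Emit:
move_arm --pt "0 0 -0.02 0 0 0" --pt "0 0 -0.4 0 0 0" --pt "0 0 -1 0 0 0" --pt "0 0 -1 0 0 0" --pt "0 0 -1 0 0 0"

```text
clock: 16.9
position: [0.5308, 0.2475, 0.2165]
tool_rot: [-3.141, -0.0, 2.674]
force: [0.0, -0.3, 0.6]
grip_width: -0.0001
```

```bash
python3 look.py 285 200 z15.png
```

```text
[0.53083502 0.24751173 0.21647343] [ 0.04312548 -0.28433826  0.55767699] 16.9
```

View pics/z15.png

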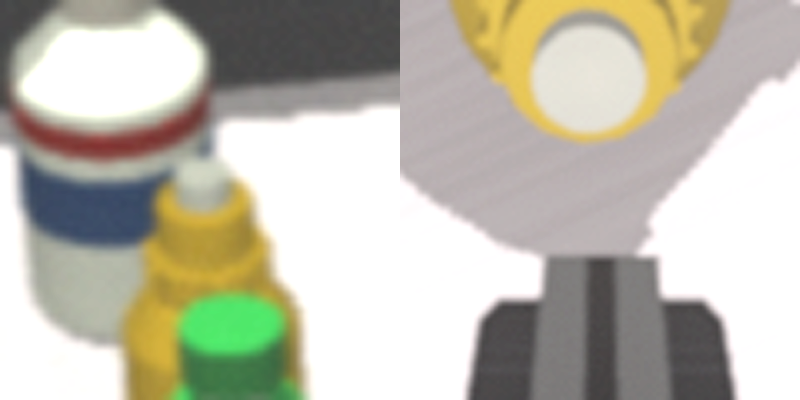

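The mustard cap is home: there's no white band under it and the neck shows through (side crop (203,185)). Now the plain chilli at (0.591,−0.087), going over high.

Emit:
move_arm --pt "0 0 -1 0 0 0" --pt "0 0 -1 0 0 0" --pt "0 0 -0.8 0 0 0" --pt "-0.68 -0.9 0 0 0 0" --pt "-0.68 -0.9 0 0 0 0"

```text
clock: 17.5
position: [0.541, 0.1919, 0.2855]
tool_rot: [3.141, 0.0, 2.675]
force: [-0.2, 0.4, -0.4]
grip_width: 0.0001
```

Emit:
move_arm --pt "-0.68 -0.9 0 0 0 0" --pt "-0.68 -0.9 0 0 0 0" --pt "-0.68 -0.9 0 0 0 0" --pt "-0.68 -0.9 0 0 0 0" --pt "-0.68 -0.9 0 0 0 0"

```text
clock: 18.0
position: [0.566, 0.0522, 0.2851]
tool_rot: [-3.141, -0.0, 2.674]
force: [1.2, 0.4, 0.6]
grip_width: 0.0001
```

Emit:
move_arm --pt "-0.68 -0.9 0 0 0 0" --pt "-0.68 -0.9 0 0 0 0" --pt "-0.68 -0.9 0 0 0 0" --pt "-0.68 -0.9 0 0 0 0" --pt "-0.68 -0.9 0 0 0 0"

```text
clock: 18.5
position: [0.5912, -0.0864, 0.285]
tool_rot: [-3.141, -0.0, 2.674]
force: [0.5, -0.6, 0.3]
grip_width: -0.0
```

Emit:
move_arm --pt "0 0 0.6 0 0 0" --pt "0 0 0.6 0 0 0" --pt "0 0 0 0 0 0" --pt "0 0 0 0 0 0"

```text
clock: 18.9
position: [0.5913, -0.0852, 0.2554]
tool_rot: [-3.141, -0.0, 2.674]
force: [0.4, -0.1, 0.1]
grip_width: -0.0001
```

```bash
python3 look.py 337 265 z16.png
```

```text
[ 0.59125351 -0.0852495   0.2553657 ] [ 0.38451883 -0.13139838  0.11308897] 18.9
```

View pics/z16.png

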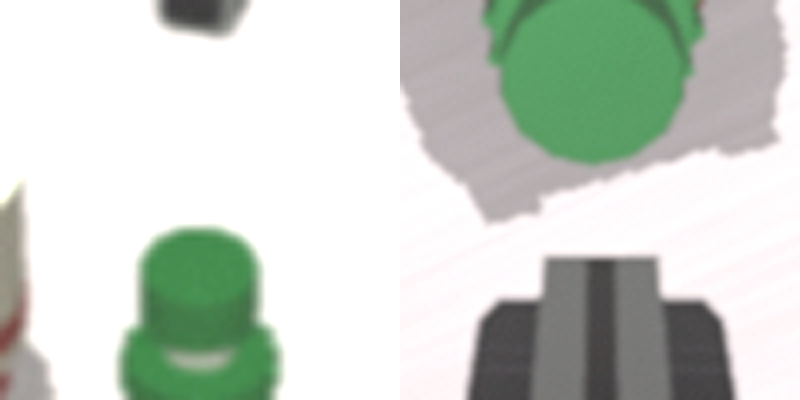

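View pics/fullw_z16.png

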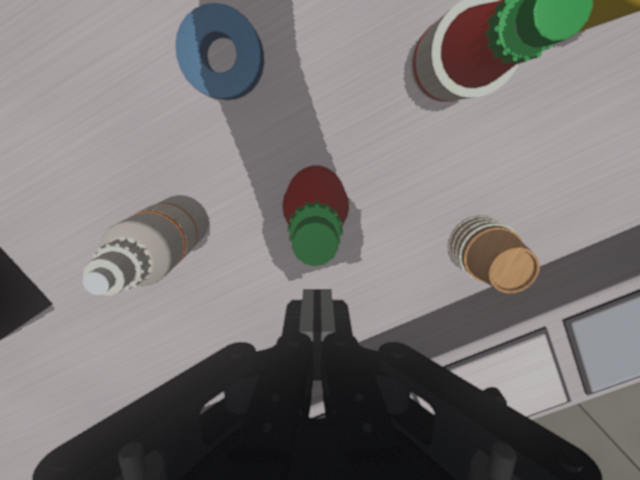

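Run:
```python
from h import *
print(onz('wrist',(315.7,243.5),.2015), bot.observe()['position'])
```

```text
[ 0.59032341 -0.08516624  0.2015    ] [ 0.59162081 -0.08524625  0.25587882]
```

Emit:
move_arm --pt "0.03 -0.02 0.6 0 0 0" --pt "0 0 0.6 0 0 0" --pt "0 0 0.5 0 0 0" --pt "0 0 0 0 0 0" --pt "0 0 0 0 0 0"

```text
clock: 19.5
position: [0.5906, -0.0854, 0.2131]
tool_rot: [3.142, 0.0, 2.674]
force: [1.0, -0.5, -1.1]
grip_width: 0.0001
```

```bash
python3 look.py 337 265 z17.png
```

```text
[ 0.5906382  -0.08544592  0.2130508 ] [ 1.01655039 -0.52288876 -1.07840795] 19.5
```

View pics/z17.png

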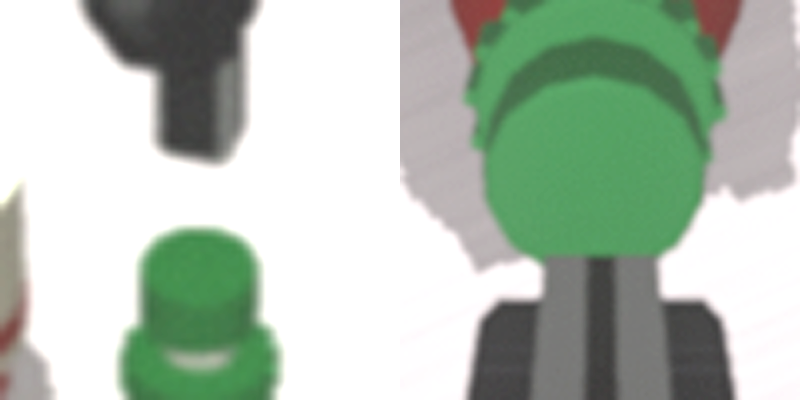

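The tip is centred over the plain chilli cap (wrist fix (0.590,−0.085)), and the sleeved bottle is well clear. I expect contact at about 0.173 and home at about 0.163.

Emit:
move_arm --pt "0 0 0.4 0 0 0" --pt "0 0 0.4 0 0 0" --pt "0 0 0.36 0 0 0" --pt "0 0 0.16 0 0 0" --pt "0 0 0 0 0 0"

```text
clock: 20.1
position: [0.59, -0.0854, 0.1787]
tool_rot: [-3.141, -0.001, 2.674]
force: [0.9, -0.8, -0.4]
grip_width: 0.0002
```

Emit:
move_arm --pt "0 0 0.06 0 0 0" --pt "0 0 0.06 0 0 0" --pt "0 0 0.06 0 0 0"

```text
clock: 20.4
position: [0.5905, -0.0855, 0.1752]
tool_rot: [3.141, 0.0, 2.674]
force: [-1.0, 0.8, 0.8]
grip_width: 0.0
```

Emit:
move_arm --pt "0 0 0.04 0 0 0" --pt "0 0 0.04 0 0 0"

```text
clock: 20.6
position: [0.5905, -0.0854, 0.1731]
tool_rot: [3.141, 0.0, 2.674]
force: [-0.7, 0.3, 2.2]
grip_width: 0.0002
```

Emit:
move_arm --pt "0 0 0.04 0 0 0" --pt "0 0 0.04 0 0 0"

```text
clock: 20.8
position: [0.5905, -0.0854, 0.1711]
tool_rot: [3.141, 0.0, 2.674]
force: [-0.2, 0.0, 2.4]
grip_width: 0.0
```

Emit:
move_arm --pt "0 0 0.04 0 0 0" --pt "0 0 0.04 0 0 0" --pt "0 0 0.04 0 0 0" --pt "0 0 0.04 0 0 0"

```text
clock: 21.2
position: [0.5904, -0.0854, 0.167]
tool_rot: [-3.142, 0.0, 2.674]
force: [-0.3, 0.3, 4.2]
grip_width: -0.0002
```

Emit:
move_arm --pt "0 0 0.04 0 0 0" --pt "0 0 0.04 0 0 0"

```text
clock: 21.4
position: [0.5904, -0.0855, 0.165]
tool_rot: [-3.142, 0.0, 2.674]
force: [-1.0, 0.2, 2.5]
grip_width: 0.0004
```

Emit:
move_arm --pt "0 0 0.03 0 0 0"

```text
clock: 21.5
position: [0.5905, -0.0855, 0.1642]
tool_rot: [3.142, 0.0, 2.674]
force: [0.6, 0.3, 3.5]
grip_width: -0.0001
```

Emit:
move_arm --pt "0 0 0.03 0 0 0"

```text
clock: 21.6
position: [0.5904, -0.0854, 0.1635]
tool_rot: [3.142, 0.0, 2.674]
force: [0.4, 0.3, 3.4]
grip_width: -0.0001
```

Emit:
move_arm --pt "0 0 0.03 0 0 0"

```text
clock: 21.7
position: [0.5906, -0.0855, 0.163]
tool_rot: [3.141, 0.0, 2.674]
force: [-2.6, 0.7, 16.2]
grip_width: 0.0001
```

Hard stop at z=0.163 (16 N). Releasing and lifting well clear.

Emit:
move_arm --pt "0 0 -0.02 0 0 0" --pt "0 0 -0.4 0 0 0" --pt "0 0 -1 0 0 0" --pt "0 0 -1 0 0 0" --pt "0 0 -1 0 0 0"

```text
clock: 22.2
position: [0.5902, -0.0855, 0.2498]
tool_rot: [-3.141, -0.0, 2.674]
force: [-0.0, -0.3, 0.9]
grip_width: -0.0004
```

Emit:
move_arm --pt "0 0 -1 0 0 0" --pt "0 0 -1 0 0 0" --pt "0 0 0 0 0 0" --pt "0 0 0 0 0 0"

```text
clock: 22.6
position: [0.5904, -0.0855, 0.2988]
tool_rot: [3.141, 0.001, 2.674]
force: [1.3, -0.3, -1.5]
grip_width: -0.0002
```

Run:
```python
from h import *
o=bot.observe(); print(o['position'],o['force'],o['clock'])
f=viewer.grab_frame('side')[:,:,::-1]; cv2.imwrite('pics/side_end.png',cv2.resize(f[170:450,200:420],None,fx=2.1,fy=2.1,interpolation=cv2.INTER_CUBIC))
g=viewer.grab_frame('top')[:,:,::-1]; cv2.imwrite('pics/top_end.png',g)
```

```text
[ 0.59037586 -0.08545162  0.29883315] [ 1.34354464 -0.30345926 -1.54399754] 22.6
```

View pics/side_end.png

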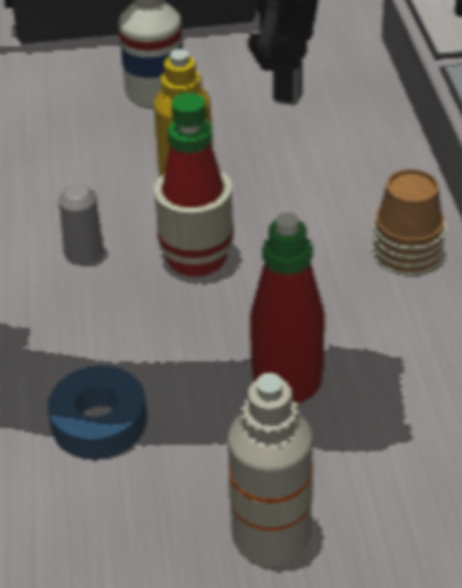

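View pics/top_end.png

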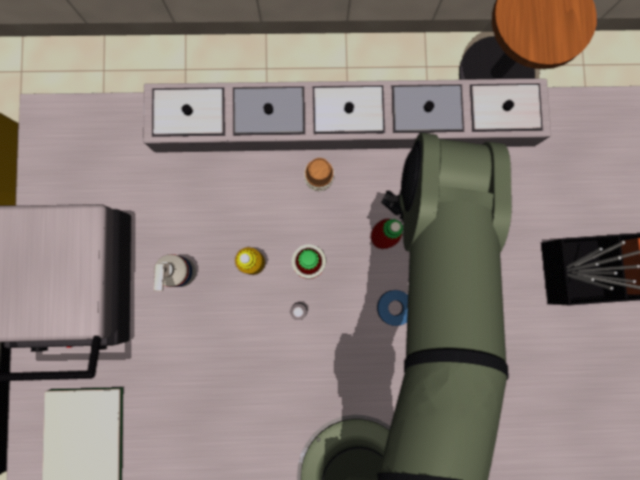

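The final pictures show the syrup, mustard and plain chilli caps home, with necks showing through at side crop (268,385), (180,58) and (288,222). All bottles stand upright where they were. The sleeved cap is still up with its white band (189,128), the bystanders haven't moved, and the tool is clear. Handing in.

```bash
python3 -c "
from workcell import bot,workorder
print(bot.observe()['force'],abs(bot.observe()['qd']).max()); print(workorder.job_done())"
```

```text
[ 0.1371918   0.36685998 -0.56255046] 0.006352210914766898
the job is handed in; nothing more can be done
None
```

I pushed the syrup, mustard and plain chilli caps fully home, in that order, and handed the job in at about 22.7 s of the 67 s allowed. No verdict was reported.

- **Caps:** each one slid under a push of about 3 N until it hit its hard stop. The measured force there was 12 N for syrup, 19 N for mustard and 16 N for chilli, against the 30 N limit. I lifted off straight after each.
- **Final pictures:** all three caps are down, and the bottles stand upright where they were. The sleeved bottle was not touched and its cap is still up, with the white band showing. The bystanders have not moved, and the tool is about 0.1 m above the nearest cap.
- **Check that disagreed:** the reported tool point was about 28 mm below the real fingertips, seen in both the side and wrist views. I found contact from the force reading and the pictures instead. Cap heights triangulated from the first pictures also came out about 5 mm low.

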